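Index the board jig to its second station

TASK

Bring the next board round on the rotary soldering jig: swing the red lock lever right out, turn the table anticlockwise by its black handle until it comes up against its stop, then swing the lever fully home again so that the table is locked at the second station. Feel for the stops and do not force the lever or the table; let go of everything and leave the other things on the bench where they are.

Things in the scene. Friction and masses are not known exactly. Their poses are not given: they have to be found in the camera images.
- jig: the rotary soldering jig: grey base plate 320 x 340 x 16 mm bolted to the bench, with a round turntable 256 mm across (top 42 mm above the bench) carrying two green boards with parts up to 62 mm above the bench. Origin: on the turntable's upright axis at bench height; z up; at yaw 0 x points away from the robot.
- lever_grip (a point): centre of the red upright grip at the end of the lock lever: cylinder 23 mm across, from 62 to 113 mm above the bench, centre at 88 mm, 183 mm from the lever's pivot; the flat arm below it (top at 61 mm) runs to the pivot. With the lever home it is at x -100, y -160 mm in the jig's frame.
- handle_grip (a point): centre of the black upright handle on the turntable: freely revolving cylinder 21 mm across, from 62 to 114 mm above the bench, centre at 88 mm, 100 mm from the turntable's axis. At turntable angle 0 it is at x +71, y +71 mm in the jig's frame.
- lock_lever (a joint): lock lever about its pivot, rad: 0 = fully home (pawl at the bottom of a notch), grows anticlockwise seen from above to 0.56 = right out at its stop. About 2 N at the grip moves it; it stays where left. The turntable is free only above about 0.18; where no notch faces the pawl the lever blocks on the ring at about 0.14.
- turntable (a joint): turntable angle, rad: 0 = first station (start), grows anticlockwise seen from above. About 3 N at the handle turns it; it stays where left. It meets its stop anywhere between 1.31 and 1.83 (the brass index segment with second notch and stop ear is clamped by hand and differs each time); only there, within about 0.015, does the second notch (17 mm wide) face the 13 mm pawl.
- stop_block: steel stop block on the base plate, 12 x 20 x 30 mm, that the segment's brass ear meets (its origin is the jig's); it must never be loaded with more than 18 N (about 28 N at the black handle).
- tip_tin_mid (a point): bystander: tip-cleaner tin with brass wool, 40 mm across, 30 mm high, standing on the base plate's far left corner; point at half height
- screw_dish_mid (a point): bystander: black dish of screws, 42 mm across, 10 mm high, on the base plate's near left corner; point at half height
- bit_case_mid (a point): bystander: green bit case with clear lid, 125 x 200 x 34 mm; point at its centre
- solder_reel_mid (a point): bystander: red solder reel standing on its flange, 56 mm across, 40 mm high; point at its centre
- flux_mid (a point): bystander: amber flux bottle, 42 mm across, 105 mm high; point at its centre
- screwdriver_grip (a point): bystander: blue screwdriver lying on the bench, 170 mm long; point in its handle
- spare_board_mid (a point): bystander: spare green circuit board, 90 x 120 mm, lying flat; point at its centre
- meter_mid (a point): bystander: yellow multimeter, 150 x 75 x 36 mm; point at its centre
- lever_pivot (a point): point on the lever's upright pivot axis, 88 mm above the bench; at x +80, y -128 mm in the jig's frame
- pawl: straight steel pawl under the lever, 13 mm wide, that enters the 11 mm deep notches of the turntable's ring; home, its end is at x 0, y -117 mm in the jig's frame, 36 mm above the bench. Its origin is on the lever's pivot at bench height. It gets 2.3 times the force at the red grip and must never bear on ring or notch with more than 60 N (about 26 N at the grip).

How it is judged:
On the way, in this order (a step that is already met when the one before it is completed fails the run):
1. the lock lever is swung right out (beyond 0.4 rad) while the turntable is still at the first station (value of joint lock_lever above 0.4 rad and value of joint turntable below 0.15 rad), for 0.2 s.
2. the turntable is turned to the second station (beyond 1.26 rad) with the lever still out (value of joint turntable above 1.26 rad and value of joint lock_lever above 0.25 rad), for 0.2 s.
At the end, for the whole second after the job is handed in: The turntable is at the second station (beyond 1.26 rad) and the lock lever is fully home in the second notch (below 0.04 rad), both at rest and let go (value of joint turntable above 1.26 rad and value of joint lock_lever below 0.04 rad and velocity of joint turntable between -0.05 and 0.05 rad/s and velocity of joint lock_lever between -0.05 and 0.05 rad/s); the robot touches nothing.
It fails at once if the pawl is forced against the ring or a notch (over 60 N) (contact force between pawl and anything else above 60 N).
It fails at once if the stop block is loaded with more than 18 N (contact force between stop_block and anything else above 18 N).
It fails at once if another thing on the bench is moved by more than 30 mm (distance of any of tip_tin_mid, screw_dish_mid, bit_case_mid, solder_reel_mid, flux_mid, screwdriver_grip, spare_board_mid, meter_mid from where it was at the start of the episode above 0.03 m).
It also fails if it takes over 67 s, if anything falls off the work surface, if the arm or the gripper's body presses on something with over 40 N, if the wrist force passes 120 N, or if a joint passes its speed limit or range.

ROBOT

A 7-joint arm with a two-finger parallel gripper is mounted at the origin on the work surface. World frame = base frame: x ahead of the robot, y to its left, z up, the work surface at z = 0. Lengths are in m, angles in rad, forces in N, time in s.
With the tool pointing down it reaches from about 0.4 to 0.875 m from the base axis. Payload 6.5 kg.
Tool frame: the origin (TCP) lies at the very end of the fingers, on their centre line; the grasp point (between the pads) lies 19 mm behind it; x points along the fingers, y is the direction in which the jaws open and shut, and the axes are right-handed (so a half turn about x gives the same grasp; the last joint's range is limited). The gripper opens to 85 mm and grips with 20 to 120 N. Pads are 22 mm wide; open, the fingers measure 114 mm over their backs; the gripper's body (76 mm by 85 mm) begins 54 mm behind the grasp point. The pads swing forward as they close: fully open they stand 13 mm farther back than shut.
Start: joints at [1.146, 0.536, -0.004, 1.538, 0.003, 1.067, -0.071], TCP at [0.228, -0.609, 0.194] pointing down, gripper open.
Joint ranges: [-2.7, 2.7], [-0.37, 2.16], [-1.27, 1.26], [0.24, 2.4], [-1.31, 4.45], [0.19, 1.91], [-2.76, 2.76]. Speed limits (rad/s): [2.39, 2.39, 3.14, 3.14, 3.14, 3.14, 3.14].

INTERFACE

Orientations are given as a 3x3 rotation matrix whose columns are the frame's x, y, z axes.
In Python, from workcell import arm gives the robot as it stands.
- The arm moves only by the shell command python3 -m pendant 'ROWS' [FORCE]. ROWS is JSON, a list of rows, each an object with "linear": the shift along the tool's x, y, z in m, a list of three; "dr": the turn, a rotation vector about the tool's x, y, z in degrees, a list of three; "fingers": the finger opening in m, from 0 to 0.0854. A call has 1 to 5 rows; each row is the pose to reach, as a shift and turn from the pose commanded when the call began, along the tool's axes at that moment; what a row does not reach only later rows make up. A row lasts 1/8 s, in which the tool goes at most 62.5 mm and 10.7 degrees, less where a joint would pass 70% of its speed; a pose out of reach is approached as far as the arm can. A call with a gripper value outside its range is refused whole. The fingers move at their own pace and stop on an object; FORCE is the grip in N (left out, the last holds). Time passes only in rows, so rows that repeat a pose let the fingers close. It gives the time, the measured TCP pose, the force and the opening at its end, in the units of the state.
- arm.observe(): the state, without advancing time (a new reading comes with each control period).
- arm.camera(name): name is "side" or "top"; returns a dict with "img" (384x512x3 uint8, blue, green, red), "intrinsics" (3x3 intrinsics, pixels), "rvec" (rotation vector, rad) and "tvec" (3), from world to camera coordinates, as OpenCV has them. Camera axes: x right, y down, z forward; pixel columns grow to the right and rows downward; lengths in m; the calibration is good to about 2 mm. A picture is of the moment at which its call begins. There is no depth.
- arm.finish_job(): hands the job in, once; it reports no verdict.
The state is a dict: "time": time; "q": joint angles; "joint_velocities": joint speeds; "joint_torque": joint torques, N m; "tcp_pos": TCP position; "eef_rot": TCP orientation; "ft_force": force on the tool from outside, world axes, zero at the start; "wrist_torque": the same for the moment, N m; "gripper_width": finger opening in m.
Only numpy, scipy, OpenCV 4.12 (cv2) and the standard library are available. Lean on these libraries where they do the work, as an engineer would, in place of code of your own. Each camera call takes 0.05 s, during which the arm holds its last target.

## Working session

There is one attempt and no reset: what is moved stays moved. The work goes in short steps, Python scripts to look and compute and a shell command to move; the robot and the scene stay as the last step left them, time stands still between calls to the robot, and variables do not carry over. Pictures are saved under pics/ and viewed, and the job is handed in when it is done.

```bash
ls; mkdir -p pics; python3 - <<'E'
from workcell import arm
import cv2
s=arm.observe(); print({k:s[k] for k in('time','tcp_pos','eef_rot','ft_force','gripper_width')})
for n in('side','top'):
    c=arm.camera(n); cv2.imwrite(f'pics/{n}0.png',c['img']); print(n,c['intrinsics'],c['rvec'],c['tvec'])
E
```

```text
pics
{'time': 0.0, 'tcp_pos': array([ 0.2279837 , -0.60795607,  0.19298744]), 'eef_rot': array([[-7.42769706e-04,  3.51205373e-01, -9.36298154e-01],
       [ 1.60901650e-03, -9.36296781e-01, -3.51206135e-01],
       [-9.99998430e-01, -1.76738445e-03,  1.30357645e-04]]), 'ft_force': array([ 0.34041425,  0.19526687, -0.04157331]), 'gripper_width': 0.08527208606778859}
side [[441.4051775    0.         257.3328777 ]
 [  0.         441.4051775  188.78786823]
 [  0.           0.           1.        ]] [ 0.89209536 -2.4931132   1.13018505] [0.42021049 0.29470471 1.01899259]
top [[429.53777569   0.         257.14998911]
 [  0.         429.53777569 183.75197772]
 [  0.           0.           1.        ]] [ 2.18153318 -2.16322308  0.07882135] [-0.01412393  0.54072687  1.5174838 ]
```

View pics/side0.png

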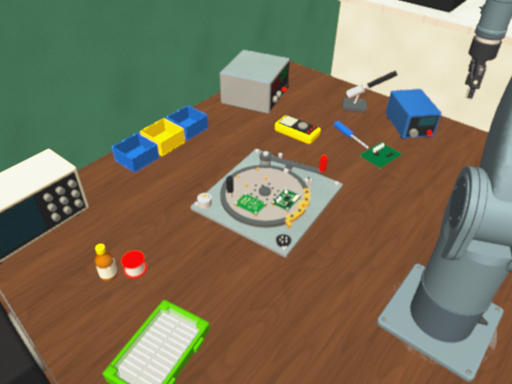

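View pics/top0.png

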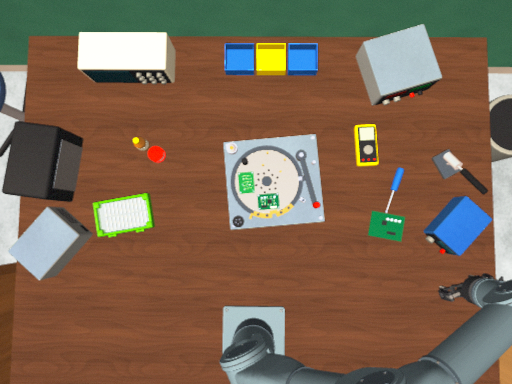

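The red grip is near (316,205) in the top view and (323,163) in the side view. The black handle is near (244,160) top and (230,184) side. The brass segment lies on the near side. Next I triangulate both.

```bash
cat > h.py <<'E'
import numpy as np, cv2
from workcell import arm
def P(c):
    R=cv2.Rodrigues(np.array(c['rvec'],float))[0]; return np.array(c['intrinsics'])@np.c_[R,np.array(c['tvec']).reshape(3)]
def tri(ct,ut,cs,us):
    X=cv2.triangulatePoints(P(ct),P(cs),np.array(ut,float).reshape(2,1),np.array(us,float).reshape(2,1)); X=X[:3,0]/X[3,0]
    r=[np.linalg.norm(proj(c,X)-u) for c,u in((ct,ut),(cs,us))]
    return X,r
def proj(c,X):
    p=P(c)@np.r_[X,1]; return p[:2]/p[2]
def plane(c,u,z):
    M=P(c); A=np.c_[M[:,0],M[:,1],M[:,2]*z+M[:,3]]; p=np.linalg.inv(A)@np.r_[u,1]; return p[:2]/p[2]
def blob(c,kind,win):
    x0,y0,x1,y1=win; im=c['img'][y0:y1,x0:x1]; h=cv2.cvtColor(im,cv2.COLOR_BGR2HSV)
    if kind=='red': m=((h[...,0]<8)|(h[...,0]>172))&(h[...,1]>150)&(h[...,2]>90)
    else: m=h[...,2]<70
    n,l,s,ce=cv2.connectedComponentsWithStats(m.astype('uint8'))
    k=1+np.argmax(s[1:,4]); b=s[k]
    return ce[k]+[x0,y0],b[4],(b[0]+x0,b[1]+y0,b[2],b[3])
E
python3 - <<'E'
from h import *
t=arm.camera('top'); s=arm.camera('side')
for k,wt,ws in(('red',(300,190,330,220),(310,145,335,180)),('black',(232,148,256,172),(220,168,240,200))):
    a=blob(t,k,wt); b=blob(s,k,ws); print(k,a,b,*tri(t,a[0],s,b[0]))
    print(' plane .113 top', plane(t,a[0],.113),'plane .088', plane(t,a[0],.088))
def big(n,c,x0,y0,x1,y1,f):
    cv2.imwrite(n,cv2.resize(c['img'][y0:y1,x0:x1],None,fx=f,fy=f,interpolation=cv2.INTER_CUBIC))
big('pics/t1.png',t,215,125,335,235,5); big('pics/s1.png',s,185,140,350,260,4)
E
```

```text
red (array([315.94594595, 204.43243243]), np.int32(37), (np.int32(313), np.int32(202), np.int32(7), np.int32(6))) (array([322.85185185, 163.17777778]), np.int32(135), (np.int32(318), np.int32(155), np.int32(10), np.int32(18))) [ 0.46580708 -0.21220286  0.08580081] [np.float64(0.10443373042062787), np.float64(0.11410237369187198)]
 plane .113 top [ 0.46509606 -0.20864477] plane .088 [ 0.46603642 -0.21175929]
black (array([244.16666667, 161.08333333]), np.int32(24), (np.int32(242), np.int32(158), np.int32(5), np.int32(7))) (array([229.38823529, 184.        ]), np.int32(85), (np.int32(226), np.int32(177), np.int32(7), np.int32(15))) [0.61369268 0.03521756 0.08646242] [np.float64(0.014794307180609086), np.float64(0.01742153604785853)]
 plane .113 top [0.60999087 0.03403502] plane .088 [0.61343894 0.03512057]
```

View pics/t1.png

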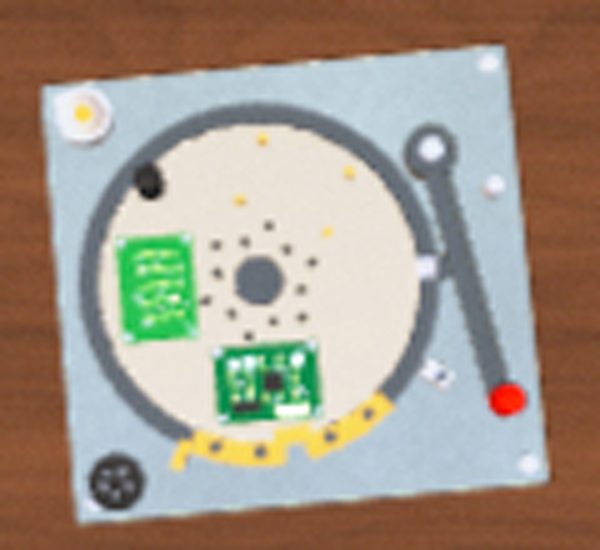

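View pics/s1.png

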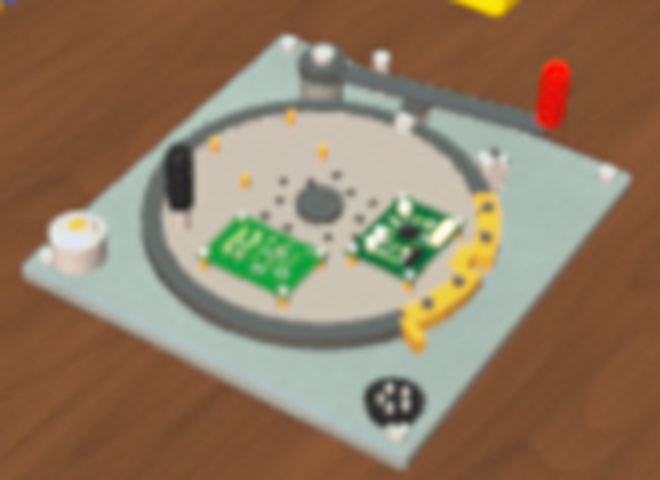

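Grip heights come out at 0.086 m, consistent with 88 mm. Next I get the jig pose and check it against the hub and the plate.

```bash
cat >> h.py <<'E'
L=np.array([.4658,-.2122]);H=np.array([.6137,.0352])
d=H-L; yaw=np.arctan2(d[1],d[0])-np.arctan2(.2307,.1707)
def rot(a): return np.array([[np.cos(a),-np.sin(a)],[np.sin(a),np.cos(a)]])
O=(L+H)/2-rot(yaw)@((np.array([-.1,-.16])+[.0707,.0707])/2)
PV=O+rot(yaw)@[.08,-.128]
def lev(f): a=yaw+np.arctan2(-.032,-.18)+f; return PV+.183*np.array([np.cos(a),np.sin(a)])
def han(f): a=yaw+np.pi/4+f; return O+.1*np.array([np.cos(a),np.sin(a)])
def totool(xy,z,s=None,ang=None):
    s=s or arm.observe(); R=np.array(s['eef_rot']); v=R.T@(np.r_[xy,z]-s['tcp_pos'])
    ya=np.degrees(np.arctan2(R[1,1],R[0,1])); return np.round(v*1000,1),'yang',round(ya,1),'dr_x',None if ang is None else round(ya-ang,1)
E
python3 - <<'E'
from h import *
t=arm.camera('top')
print('yaw',np.degrees(yaw),'O',O,'PV',PV)
print('hub',plane(t,[215+258/5-.5,125+280/5-.5],.05),'pivot',plane(t,[215+431/5-.5,125+149/5-.5],.07))
c=np.array([plane(t,[215+a/5-.5,125+b/5-.5],.016) for a,b in((43,87),(505,45),(548,483),(80,522))]);print(c)
for i in range(4):
    e=c[(i+1)%4]-c[i];print(np.linalg.norm(e),np.degrees(np.arctan2(e[1],e[0])))
for f in(0,.2,.4,.5,.56,.6):print('lev',f,lev(f),'tang',np.degrees(yaw+np.arctan2(-.032,-.18)+f)+90)
for f in(0,.4,.8,1.2,1.3,1.5,1.83):print('han',f,han(f),'tang',np.degrees(yaw+np.pi/4+f)+90)
print(totool(lev(0),.18,ang=-74.3+0))
E
```

```text
yaw 5.626839943130453 O [ 0.54995152 -0.04262872] PV [ 0.64211633 -0.16216804]
hub [ 0.55027317 -0.04134154] pivot [ 0.64124153 -0.16130883]
[[ 0.69310835  0.11566869]
 [ 0.72625596 -0.21978941]
 [ 0.4095305  -0.24962899]
 [ 0.37877953  0.08428812]]
0.33709183154917105 -84.35675228841001
0.31812798712147067 -174.6178932087399
0.33533008050752744 95.26162097588073
0.3158913467064459 5.701150967180606
lev 0 [ 0.46595017 -0.21171079] tang -74.29256206932726
lev 0.2 [ 0.47930439 -0.24572205] tang -62.83340616671077
lev 0.4 [ 0.49914941 -0.27640227] tang -51.374250264094314
lev 0.5 [ 0.51126804 -0.29010445] tang -45.6446723127861
lev 0.56 [ 0.51917508 -0.29772042] tang -42.20692554200116
lev 0.6 [ 0.52469406 -0.30252833] tang -39.915094361477856
han 0 [0.61338836 0.03467436] tang 140.62683994313045
han 0.4 [0.57827748 0.0532756 ] tang 163.5451517483634
han 0.8 [0.53869456 0.05673566] tang 186.4634635535963
han 1.2 [0.50088886 0.04450827] tang 209.38177535882923
han 1.3 [0.49243478 0.03917485] tang 215.11135331013747
han 1.5 [0.47732943 0.02611742] tang 226.57050921275393
han 1.83 [ 0.45897124 -0.00112465] tang 245.4781164520711
(array([  13.7, -287.8, -362. ]), 'yang', np.float64(-69.4), 'dr_x', np.float64(4.9))
```

```bash
python3 -m pendant '[{"linear":[0,-0.06,-0.03],"dr":[0,0,0],"fingers":0.045},{"linear":[0,-0.11,-0.06],"dr":[0,0,0],"fingers":0.045},{"linear":[0,-0.16,-0.09],"dr":[0,0,0],"fingers":0.045},{"linear":[0,-0.21,-0.12],"dr":[0,0,0],"fingers":0.045},{"linear":[0,-0.24,-0.16],"dr":[0,0,0],"fingers":0.045}]'
python3 - <<'E'
from h import *
print(totool(lev(0),.16,ang=-74.3))
E
```

```text
time: 0.88
tcp_pos: [0.293, -0.3256, 0.1939]
eef_rot: [[-0.001, 0.35, -0.937], [0.0, -0.937, -0.35], [-1.0, -0.0, 0.001]]
ft_force: [0.9, -0.6, -0.1]
gripper_width: 0.0451
(array([  33.8,  -46. , -201.9]), 'yang', np.float64(-69.5), 'dr_x', np.float64(4.8))
```

```bash
python3 -m pendant '[{"linear":[0.01,-0.01,-0.05],"dr":[5,0,0],"fingers":0.045},{"linear":[0.02,-0.02,-0.10],"dr":[5,0,0],"fingers":0.045},{"linear":[0.03,-0.03,-0.15],"dr":[5,0,0],"fingers":0.045},{"linear":[0.034,-0.046,-0.202],"dr":[5,0,0],"fingers":0.045},{"linear":[0.034,-0.046,-0.202],"dr":[5,0,0],"fingers":0.045}]'
python3 -m pendant '[{"linear":[0,0,0],"dr":[0,0,0],"fingers":0.045}]'
python3 - <<'E'
from h import *
print(totool(lev(0),.07,ang=-74.3))
t=arm.camera('top'); s=arm.camera('side')
f=lambda c,x0,y0,x1,y1:cv2.resize(c['img'][y0:y1,x0:x1],(400,400))
cv2.imwrite('pics/a2.png',np.hstack([f(t,270,150,370,250),f(s,270,90,390,210)]))
E
```

```text
time: 1.5
tcp_pos: [0.4701, -0.2096, 0.1597]
eef_rot: [[0.002, 0.275, -0.961], [0.002, -0.961, -0.275], [-1.0, -0.001, -0.002]]
ft_force: [-1.1, -1.0, -0.5]
gripper_width: 0.0454
time: 1.62
tcp_pos: [0.4662, -0.214, 0.1597]
eef_rot: [[-0.001, 0.268, -0.963], [-0.0, -0.963, -0.268], [-1.0, -0.0, 0.001]]
ft_force: [-0.4, -0.3, -0.9]
gripper_width: 0.0453
(array([89.7, -2.2, -0.5]), 'yang', np.float64(-74.4), 'dr_x', np.float64(-0.1))
```

View pics/a2.png

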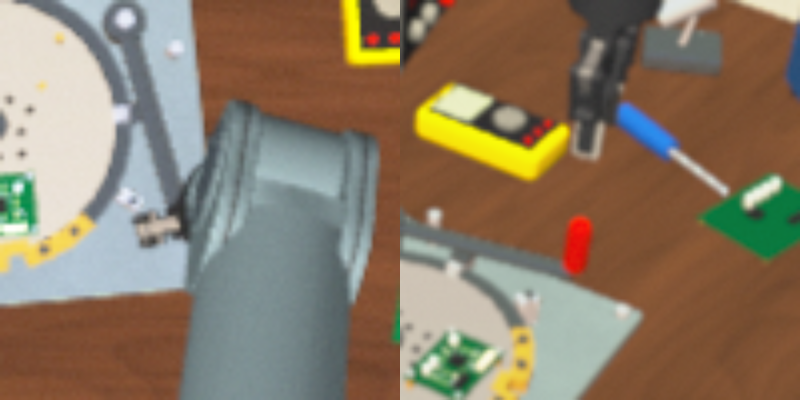

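Both fingers stand above the red grip in the side view, at about (585,140) in the crop. In the top view one finger shows on the left side, as expected. Descending in steps.

```bash
python3 -m pendant '[{"linear":[0.02,-0.002,0],"dr":[0,0,0],"fingers":0.045},{"linear":[0.04,-0.002,0],"dr":[0,0,0],"fingers":0.045}]'
python3 -m pendant '[{"linear":[0.015,0,0],"dr":[0,0,0],"fingers":0.045},{"linear":[0.03,0,0],"dr":[0,0,0],"fingers":0.045}]'
python3 -m pendant '[{"linear":[0.02,0,0],"dr":[0,0,0],"fingers":0.045},{"linear":[0.02,0,0],"dr":[0,0,0],"fingers":0.038}]'
python3 - <<'E'
from h import *
print(totool(lev(0),.07,ang=-74.3))
t=arm.camera('top'); s=arm.camera('side')
f=lambda c,x0,y0,x1,y1:cv2.resize(c['img'][y0:y1,x0:x1],(400,400))
cv2.imwrite('pics/a3.png',np.hstack([f(t,270,150,370,250),f(s,270,90,390,210)]))
E
```

```text
time: 1.98
tcp_pos: [0.4655, -0.2131, 0.1198]
eef_rot: [[0.001, 0.266, -0.964], [-0.001, -0.964, -0.266], [-1.0, 0.001, -0.0]]
ft_force: [-0.2, -1.0, -0.2]
gripper_width: 0.0449
time: 2.22
tcp_pos: [0.4659, -0.2125, 0.0894]
eef_rot: [[0.0, 0.267, -0.964], [-0.0, -0.964, -0.267], [-1.0, 0.0, -0.0]]
ft_force: [-0.0, 0.1, -0.3]
gripper_width: 0.0446
time: 2.48
tcp_pos: [0.465, -0.2116, 0.0687]
eef_rot: [[-0.003, 0.268, -0.963], [0.001, -0.963, -0.268], [-1.0, -0.002, 0.002]]
ft_force: [-0.2, -0.1, 0.4]
gripper_width: 0.0379
(array([-1.3,  0.4, -0.9]), 'yang', np.float64(-74.5), 'dr_x', np.float64(-0.2))
```

View pics/a3.png

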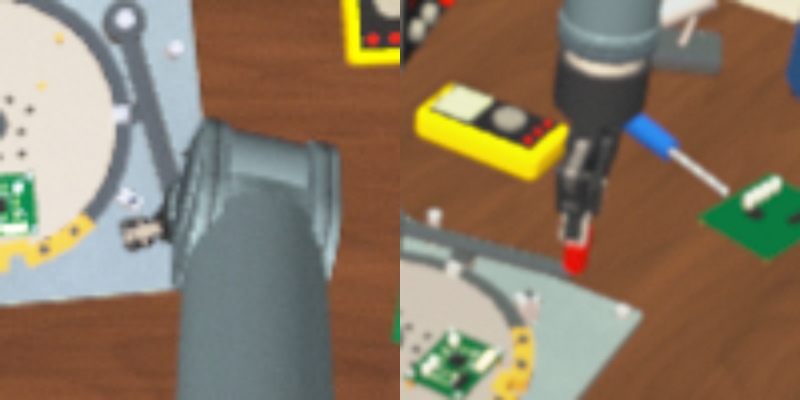

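```bash
python3 -m pendant '[{"linear":[0,0.009,0],"dr":[-3,0,0],"fingers":0.038},{"linear":[0,0.018,-0.001],"dr":[-6,0,0],"fingers":0.038},{"linear":[0,0.027,-0.002],"dr":[-8.5,0,0],"fingers":0.038},{"linear":[0,0.036,-0.0036],"dr":[-11.5,0,0],"fingers":0.038}]'
python3 - <<'E'
from h import *
print(totool(lev(.2),.07,ang=-62.8))
E
```

```text
time: 3.08
tcp_pos: [0.48, -0.2456, 0.0708]
eef_rot: [[0.001, 0.456, -0.89], [-0.0, -0.89, -0.456], [-1.0, 0.001, -0.001]]
ft_force: [0.5, 0.9, -0.8]
gripper_width: 0.0378
(array([ 0.8, -0.2,  0.7]), 'yang', np.float64(-62.8), 'dr_x', np.float64(-0.0))
```

```bash
python3 -m pendant '[{"linear":[0,0.009,0],"dr":[-3,0,0],"fingers":0.038},{"linear":[0,0.018,-0.001],"dr":[-6,0,0],"fingers":0.038},{"linear":[0,0.027,-0.002],"dr":[-8.5,0,0],"fingers":0.038},{"linear":[0,0.036,-0.0036],"dr":[-11.5,0,0],"fingers":0.038}]'
python3 -m pendant '[{"linear":[0,0.009,0],"dr":[-3,0,0],"fingers":0.038},{"linear":[0,0.018,-0.001],"dr":[-6,0,0],"fingers":0.038},{"linear":[0,0.018,-0.001],"dr":[-6,0,0],"fingers":0.038}]'
python3 - <<'E'
from h import *
print(totool(lev(.5),.07,ang=-45.6))
t=arm.camera('top'); s=arm.camera('side')
f=lambda c,x0,y0,x1,y1:cv2.resize(c['img'][y0:y1,x0:x1],(400,400))
cv2.imwrite('pics/a4.png',np.hstack([f(t,270,150,370,250),f(s,270,90,390,210)]))
E
```

```text
time: 3.58
tcp_pos: [0.4994, -0.276, 0.0708]
eef_rot: [[0.001, 0.625, -0.781], [-0.0, -0.781, -0.625], [-1.0, 0.001, -0.001]]
ft_force: [0.1, 2.0, -0.3]
gripper_width: 0.0376
time: 3.95
tcp_pos: [0.5116, -0.2901, 0.0707]
eef_rot: [[0.001, 0.701, -0.713], [-0.001, -0.713, -0.701], [-1.0, 0.002, -0.001]]
ft_force: [0.3, -0.0, -0.1]
gripper_width: 0.0381
(array([ 0.7, -0.2,  0.3]), 'yang', np.float64(-45.5), 'dr_x', np.float64(0.1))
```

View pics/a4.png

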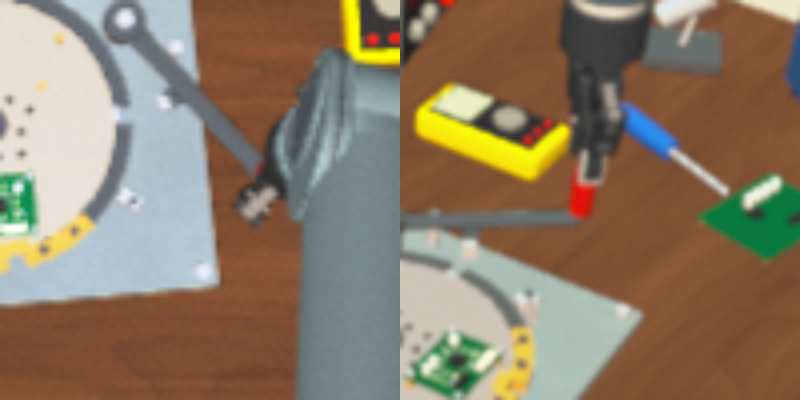

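The lever is well out, at about 0.46. I'll feel for the out stop in small steps.

```bash
for i in 1; do python3 -m pendant '[{"linear":[0,0.005,0],"dr":[-1.5,0,0],"fingers":0.038},{"linear":[0,0.010,-0.0005],"dr":[-3,0,0],"fingers":0.038}]'; done
python3 -m pendant '[{"linear":[0,0.004,0],"dr":[-1,0,0],"fingers":0.038},{"linear":[0,0.004,0],"dr":[-1,0,0],"fingers":0.038}]'
python3 -m pendant '[{"linear":[0,0.003,0],"dr":[-1,0,0],"fingers":0.038},{"linear":[0,0.003,0],"dr":[-1,0,0],"fingers":0.038}]'
```

```text
time: 4.3
tcp_pos: [0.5182, -0.2962, 0.07]
eef_rot: [[-0.001, 0.739, -0.674], [-0.0, -0.674, -0.739], [-1.0, -0.0, 0.0]]
ft_force: [-2.3, 0.5, 0.8]
gripper_width: 0.0383
time: 4.55
tcp_pos: [0.5217, -0.2992, 0.0699]
eef_rot: [[0.001, 0.75, -0.662], [-0.0, -0.662, -0.75], [-1.0, 0.001, -0.0]]
ft_force: [0.8, -0.6, -0.4]
gripper_width: 0.038
time: 4.8
tcp_pos: [0.5237, -0.3009, 0.0698]
eef_rot: [[0.0, 0.761, -0.648], [0.0, -0.648, -0.761], [-1.0, 0.0, -0.0]]
ft_force: [-0.3, 0.5, -0.9]
gripper_width: 0.0381
```

```bash
python3 -m pendant '[{"linear":[0,0.003,0],"dr":[-1,0,0],"fingers":0.038},{"linear":[0,0.003,0],"dr":[-1,0,0],"fingers":0.038}]'
python3 -m pendant '[{"linear":[0,0.003,0],"dr":[-1,0,0],"fingers":0.038},{"linear":[0,0.003,0],"dr":[-1,0,0],"fingers":0.038}]'
```

```text
time: 5.05
tcp_pos: [0.525, -0.3017, 0.0696]
eef_rot: [[-0.002, 0.773, -0.635], [0.002, -0.635, -0.773], [-1.0, -0.003, 0.0]]
ft_force: [-3.7, 3.7, 2.6]
gripper_width: 0.0377
time: 5.3
tcp_pos: [0.5253, -0.3017, 0.0693]
eef_rot: [[-0.006, 0.784, -0.621], [0.004, -0.621, -0.784], [-1.0, -0.008, 0.001]]
ft_force: [-8.0, 7.8, 8.3]
gripper_width: 0.0378
```

Stop felt at about 11 N. I relieve, centre on the grip and lift off.

```bash
python3 -m pendant '[{"linear":[0,-0.006,0],"dr":[0,0,0],"fingers":0.038},{"linear":[0,-0.011,0],"dr":[0,0,0],"fingers":0.045},{"linear":[0,-0.011,0],"dr":[0,0,0],"fingers":0.045}]'
python3 -m pendant '[{"linear":[-0.03,0,0],"dr":[0,0,0],"fingers":0.045},{"linear":[-0.06,0,0],"dr":[0,0,0],"fingers":0.045},{"linear":[-0.09,0,0],"dr":[0,0,0],"fingers":0.045}]'
python3 - <<'E'
from h import *
for a in(-39.4,-20):print(totool(han(0),.16,ang=a))
t=arm.camera('top'); s=arm.camera('side')
b=blob(s,'red',(300,120,360,175)); print(b)
f=lambda c,x0,y0,x1,y1:cv2.resize(c['img'][y0:y1,x0:x1],(400,400))
cv2.imwrite('pics/a5.png',np.hstack([f(t,270,150,370,250),f(s,270,90,390,210)]))
import h
d=[np.linalg.norm(proj(s,np.r_[lev(x),.088])-b[0]) for x in np.arange(0,.7,.01)]; print(np.argmin(d)*.01,min(d)); print(arm.observe()['q'])
E
```

```text
time: 5.68
tcp_pos: [0.5196, -0.2982, 0.0701]
eef_rot: [[0.001, 0.783, -0.622], [-0.001, -0.622, -0.783], [-1.0, 0.001, 0.0]]
ft_force: [-1.0, -0.2, 0.2]
gripper_width: 0.045
time: 6.05
tcp_pos: [0.5198, -0.2983, 0.161]
eef_rot: [[0.001, 0.783, -0.622], [-0.001, -0.622, -0.783], [-1.0, 0.001, -0.0]]
ft_force: [0.2, 0.0, -0.3]
gripper_width: 0.0449
(array([   0.9, -133.8, -318.9]), 'yang', np.float64(-38.5), 'dr_x', np.float64(0.9))
(array([   0.9, -133.8, -318.9]), 'yang', np.float64(-38.5), 'dr_x', np.float64(-18.5))
(array([323.28225806, 143.40322581]), np.int32(124), (np.int32(319), np.int32(135), np.int32(9), np.int32(18)))
0.54 0.23866218513772303
[ 0.71219827  0.51088224 -0.36411695  1.68966552  0.21327734  0.97287253
 -0.40005467]
```

View pics/a5.png

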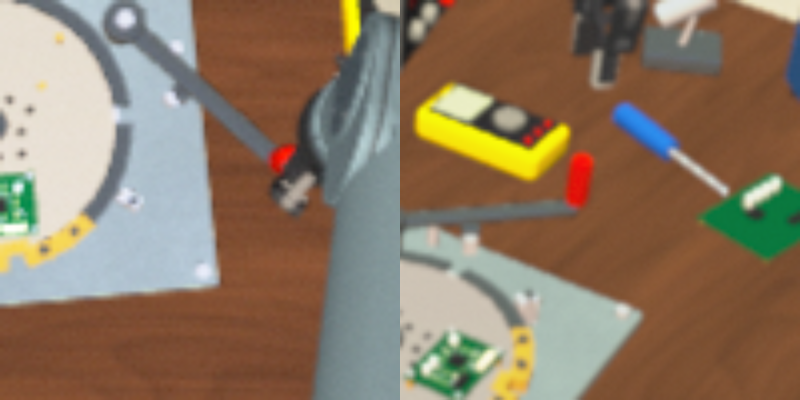

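The lever rests at about 0.55, against the out stop. Now to the black handle.

```bash
python3 -m pendant '[{"linear":[0,-0.02,-0.05],"dr":[0,0,0],"fingers":0.045},{"linear":[0,-0.04,-0.10],"dr":[0,0,0],"fingers":0.045},{"linear":[0,-0.06,-0.15],"dr":[0,0,0],"fingers":0.045},{"linear":[0,-0.08,-0.20],"dr":[0,0,0],"fingers":0.045},{"linear":[0,-0.10,-0.25],"dr":[0,0,0],"fingers":0.045}]'
python3 - <<'E'
from h import *
for a in(-39.4,-20):print(totool(han(0),.15,ang=a))
E
```

```text
time: 6.78
tcp_pos: [0.597, -0.0386, 0.1593]
eef_rot: [[0.0, 0.783, -0.622], [-0.0, -0.622, -0.783], [-1.0, 0.0, 0.0]]
ft_force: [1.2, 0.0, 0.5]
gripper_width: 0.0453
(array([  9.3, -32.7, -67.5]), 'yang', np.float64(-38.5), 'dr_x', np.float64(0.9))
(array([  9.3, -32.7, -67.5]), 'yang', np.float64(-38.5), 'dr_x', np.float64(-18.5))
```

```bash
python3 -m pendant '[{"linear":[0,-0.016,-0.034],"dr":[1,0,0],"fingers":0.045},{"linear":[0,-0.033,-0.068],"dr":[1,0,0],"fingers":0.045},{"linear":[0,-0.033,-0.068],"dr":[1,0,0],"fingers":0.045},{"linear":[0,-0.033,-0.068],"dr":[1,0,0],"fingers":0.045}]'
python3 - <<'E'
from h import *
print(totool(han(0),.07,ang=-39.4), arm.observe()['q'])
t=arm.camera('top'); s=arm.camera('side')
f=lambda c,x0,y0,x1,y1:cv2.resize(c['img'][y0:y1,x0:x1],(400,400))
cv2.imwrite('pics/a6.png',np.hstack([f(t,210,110,310,210),f(s,180,90,300,210)]))
E
```

```text
time: 7.28
tcp_pos: [0.6128, 0.0328, 0.1592]
eef_rot: [[-0.001, 0.772, -0.636], [-0.001, -0.636, -0.772], [-1.0, 0.0, 0.001]]
ft_force: [-0.8, -0.2, 0.1]
gripper_width: 0.0451
(array([89.2, -0.7, -1.9]), 'yang', np.float64(-39.5), 'dr_x', np.float64(-0.1)) [ 0.17018546  0.54863904 -0.41612297  1.6507416   0.25466294  0.9970202
 -1.01991317]
```

View pics/a6.png

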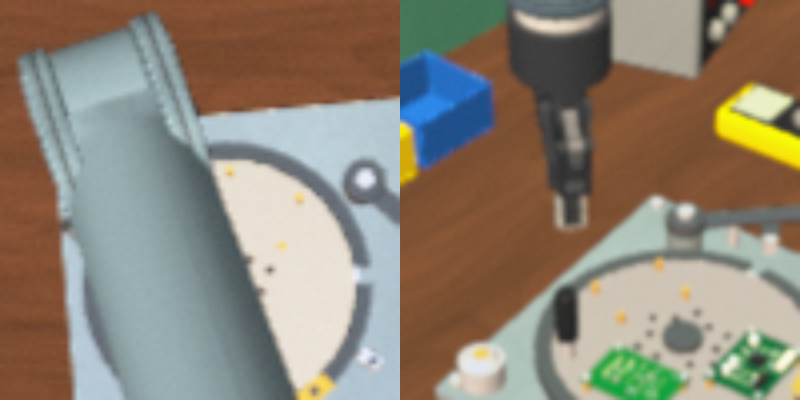

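Both fingers are over the black handle. The last joint is at -1.02 and the table turn drives it more negative, so I give the gripper a half turn here, clear of everything, to gain range.

```bash
for k in 1 2 3; do :; done
python3 -m pendant '[{"linear":[0,0,0],"dr":[10,0,0],"fingers":0.045},{"linear":[0,0,0],"dr":[20,0,0],"fingers":0.045},{"linear":[0,0,0],"dr":[30,0,0],"fingers":0.045},{"linear":[0,0,0],"dr":[40,0,0],"fingers":0.045},{"linear":[0,0,0],"dr":[50,0,0],"fingers":0.045}]' | head -3
python3 -m pendant '[{"linear":[0,0,0],"dr":[10,0,0],"fingers":0.045},{"linear":[0,0,0],"dr":[20,0,0],"fingers":0.045},{"linear":[0,0,0],"dr":[30,0,0],"fingers":0.045},{"linear":[0,0,0],"dr":[40,0,0],"fingers":0.045},{"linear":[0,0,0],"dr":[50,0,0],"fingers":0.045}]'| head -3
python3 -m pendant '[{"linear":[0,0,0],"dr":[10,0,0],"fingers":0.045},{"linear":[0,0,0],"dr":[20,0,0],"fingers":0.045},{"linear":[0,0,0],"dr":[30,0,0],"fingers":0.045},{"linear":[0,0,0],"dr":[40,0,0],"fingers":0.045},{"linear":[0,0,0],"dr":[50,0,0],"fingers":0.045}]'| head -3
python3 -m pendant '[{"linear":[0,0,0],"dr":[10,0,0],"fingers":0.045},{"linear":[0,0,0],"dr":[20,0,0],"fingers":0.045},{"linear":[0,0,0],"dr":[30,0,0],"fingers":0.045},{"linear":[0,0,0],"dr":[30,0,0],"fingers":0.045}]'
python3 - <<'E'
from h import *
print(totool(han(0),.07,ang=140.6), arm.observe()['q'])
E
```

```text
time: 8.0
tcp_pos: [0.613, 0.0322, 0.1598]
eef_rot: [[0.0, 0.002, -1.0], [-0.001, -1.0, -0.002], [-1.0, 0.001, -0.0]]
time: 8.62
tcp_pos: [0.613, 0.0323, 0.1599]
eef_rot: [[0.0, -0.765, -0.644], [-0.001, -0.644, 0.765], [-1.0, 0.0, -0.0]]
time: 9.25
tcp_pos: [0.6125, 0.0324, 0.1604]
eef_rot: [[-0.001, -0.991, 0.135], [0.001, 0.135, 0.991], [-1.0, 0.001, 0.001]]
time: 9.75
tcp_pos: [0.5802, -0.0267, 0.0899]
eef_rot: [[0.065, -0.844, 0.532], [0.073, 0.536, 0.841], [-0.995, -0.016, 0.096]]
ft_force: [1.1, 0.7, -0.3]
gripper_width: 0.0452
(array([26.5,  5.2, 67.4]), 'yang', np.float64(147.6), 'dr_x', np.float64(7.0)) [-0.78470956  0.96532815  1.25901816  1.90866848 -1.15110817  1.14971144
 -2.75665479]
```

That turn ran the wrong way into a joint limit, and the arm dropped to z 0.09. Nothing shows on the force reading. I'll look before backing out.

```bash
python3 - <<'E'
from h import *
t=arm.camera('top'); s=arm.camera('side')
f=lambda c,x0,y0,x1,y1:cv2.resize(c['img'][y0:y1,x0:x1],(400,400))
cv2.imwrite('pics/a7.png',np.hstack([f(t,180,90,340,250),f(s,150,60,350,260)]))
print(arm.observe()['tcp_pos'],arm.observe()['q'],arm.observe()['ft_force'])
E
```

```text
[ 0.57921748 -0.02621065  0.0890944 ] [-0.78528935  0.96638159  1.25796785  1.9088228  -1.14957055  1.15038501
 -2.75675043] [-0.48868436  0.30422323 -0.2618918 ]
```

View pics/a7.png

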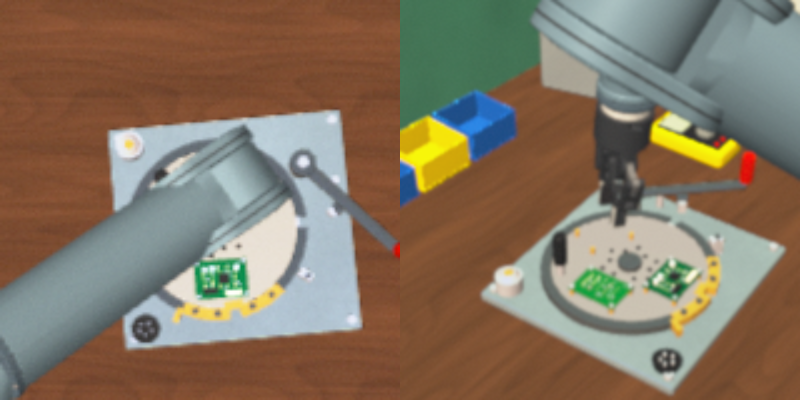

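The turntable and handle are unmoved, and the gripper hangs clear over the table. I lift and unwind one row at a time.

```bash
python3 -m pendant '[{"linear":[-0.05,0,0],"dr":[-5,0,0],"fingers":0.045}]'; python3 -c "
from h import *;print(arm.observe()['q'])"
```

```text
time: 9.98
tcp_pos: [0.5761, -0.0272, 0.1368]
eef_rot: [[0.056, -0.893, 0.447], [0.071, 0.451, 0.89], [-0.996, -0.018, 0.089]]
ft_force: [1.0, 0.6, 1.1]
gripper_width: 0.0449
[-0.79580285  0.84507602  1.25410329  1.88141321 -1.00168615  1.14695312
 -2.75672821]
```

```bash
cat >> h.py <<'E'
from scipy.spatial.transform import Rotation as Ro
def Rd(ang):
    a=np.radians(ang); return np.array([[0,np.cos(a),-np.sin(-a)*-1 if 0 else np.sin(a)],[0,np.sin(a),-np.cos(a)],[-1,0,0]])
def go(xy,z,ang):
    s=arm.observe(); R=np.array(s['eef_rot']); D=Rd(ang)
    print('lin mm',np.round(R.T@(np.r_[xy,z]-s['tcp_pos'])*1000,1),'dr',np.round(np.degrees(Ro.from_matrix(R.T@D).as_rotvec()),1),'det',round(np.linalg.det(D),3))
E
python3 - <<'E'
from h import *
go([.576,-.027],.2,153)
go([.613,.033],.2,200)
E
```

```text
lin mm [-62.9  -0.9   5.8] dr [0.3 5.1 1. ] det 1.0
lin mm [-56.6  -6.9  75.7] dr [-46.7   4.4   3.1] det 1.0
```

```bash
python3 -m pendant '[{"linear":[-0.03,0,0.003],"dr":[-9,1,0.5],"fingers":0.045},{"linear":[-0.056,-0.001,0.005],"dr":[-18,2,1],"fingers":0.045},{"linear":[-0.056,-0.001,0.005],"dr":[-28,3,2],"fingers":0.045},{"linear":[-0.056,-0.001,0.005],"dr":[-37,3.5,2.5],"fingers":0.045},{"linear":[-0.056,-0.001,0.005],"dr":[-46.7,4.4,3.1],"fingers":0.045}]';  python3 -c "
from h import *;print(arm.observe()['q']); go([.576,-.027],.2,250)"
```

```text
time: 10.6
tcp_pos: [0.5787, -0.0284, 0.1974]
eef_rot: [[0.009, -0.939, -0.344], [0.002, -0.344, 0.939], [-1.0, -0.009, -0.001]]
ft_force: [0.3, -0.3, -1.1]
gripper_width: 0.0448
[-0.79730291  0.67855877  1.15539191  1.77934403 -0.68810736  1.14282944
 -2.20979702]
lin mm [-2.6  2.   2.2] dr [-49.9  -0.3   0.5] det 1.0
```

```bash

python3 -m pendant '[{"linear":[0,0,0],"dr":[-10,0,0],"fingers":0.045},{"linear":[0,0,0],"dr":[-20,0,0],"fingers":0.045},{"linear":[0,0,0],"dr":[-30,0,0],"fingers":0.045},{"linear":[0,0,0],"dr":[-40,0,0],"fingers":0.045},{"linear":[0,0,0],"dr":[-50,0,0],"fingers":0.045}]'| head -3
python3 -m pendant '[{"linear":[0,0,0],"dr":[-10,0,0],"fingers":0.045},{"linear":[0,0,0],"dr":[-20,0,0],"fingers":0.045},{"linear":[0,0,0],"dr":[-30,0,0],"fingers":0.045},{"linear":[0,0,0],"dr":[-40,0,0],"fingers":0.045},{"linear":[0,0,0],"dr":[-50,0,0],"fingers":0.045}]'| head -3
python3 -m pendant '[{"linear":[0,0,0],"dr":[-10,0,0],"fingers":0.045},{"linear":[0,0,0],"dr":[-20,0,0],"fingers":0.045},{"linear":[0,0,0],"dr":[-20,0,0],"fingers":0.045}]'
python3 -c "
from h import *;print(arm.observe()['q']); go(han(0),.16,-39.4)"
```

```text
time: 11.22
tcp_pos: [0.5787, -0.0283, 0.1975]
eef_rot: [[0.01, -0.34, -0.94], [0.002, -0.94, 0.34], [-1.0, -0.006, -0.008]]
time: 11.85
tcp_pos: [0.5787, -0.0285, 0.1975]
eef_rot: [[0.01, 0.501, -0.865], [0.002, -0.865, -0.501], [-1.0, 0.003, -0.01]]
time: 12.22
tcp_pos: [0.5785, -0.0287, 0.1974]
eef_rot: [[0.01, 0.762, -0.648], [0.003, -0.648, -0.762], [-1.0, 0.005, -0.009]]
ft_force: [1.1, -0.1, -0.3]
gripper_width: 0.0451
[-0.49470371  0.46246936  0.63102663  1.76562995 -0.32116911  1.00743015
 -0.44684571]
lin mm [ 37.9 -14.7 -70.5] dr [-1.  -0.5 -0.3] det 1.0
```

```bash
python3 -m pendant '[{"linear":[0.01,-0.005,-0.024],"dr":[-1,-0.5,-0.3],"fingers":0.045},{"linear":[0.025,-0.010,-0.048],"dr":[-1,-0.5,-0.3],"fingers":0.045},{"linear":[0.038,-0.0147,-0.0705],"dr":[-1,-0.5,-0.3],"fingers":0.045},{"linear":[0.038,-0.0147,-0.0705],"dr":[-1,-0.5,-0.3],"fingers":0.045}]'
python3 -c "
from h import *;go(han(0),.07,-39.4)
t=arm.camera('top'); s=arm.camera('side')
f=lambda c,x0,y0,x1,y1:cv2.resize(c['img'][y0:y1,x0:x1],(400,400))
cv2.imwrite('pics/a8.png',np.hstack([f(t,210,110,310,210),f(s,180,90,300,210)]))"
```

```text
time: 12.72
tcp_pos: [0.6121, 0.0379, 0.1569]
eef_rot: [[-0.004, 0.776, -0.631], [-0.0, -0.631, -0.776], [-1.0, -0.003, 0.003]]
ft_force: [-0.2, -1.5, 0.5]
gripper_width: 0.0451
lin mm [86.9  3.3  1.4] dr [0.3 0.2 0.2] det 1.0
```

View pics/a8.png

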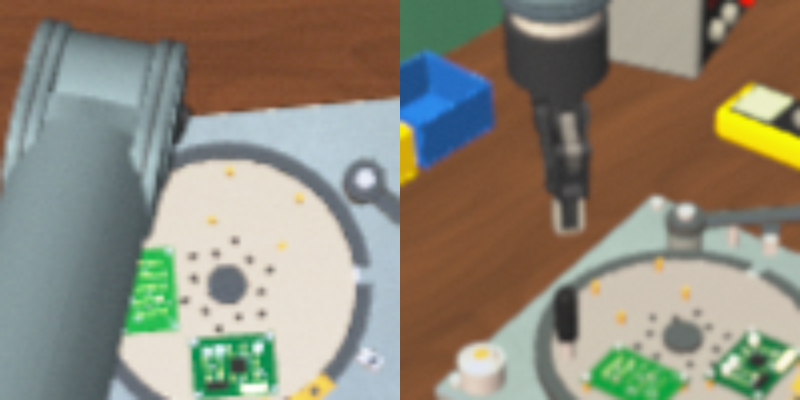

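The fingers are above the handle. Going down.

```bash
python3 -c "
from h import *;go(han(0),.07,-39.4)"
python3 -m pendant '[{"linear":[0.015,0.003,0.001],"dr":[0,0,0],"fingers":0.045},{"linear":[0.032,0.003,0.001],"dr":[0,0,0],"fingers":0.045},{"linear":[0.032,0.003,0.001],"dr":[0,0,0],"fingers":0.045}]'
python3 -m pendant '[{"linear":[0.015,0,0],"dr":[0,0,0],"fingers":0.045},{"linear":[0.03,0,0],"dr":[0,0,0],"fingers":0.045}]'
python3 -c "
from h import *;go(han(0),.07,-39.4)"
```

```text
lin mm [88.5  0.8 -1.4] dr [0.  0.2 0.1] det 1.0
time: 13.2
tcp_pos: [0.6121, 0.0315, 0.1247]
eef_rot: [[-0.006, 0.773, -0.635], [-0.001, -0.635, -0.773], [-1.0, -0.004, 0.004]]
ft_force: [0.2, -0.2, 0.2]
gripper_width: 0.0453
time: 13.45
tcp_pos: [0.6137, 0.0321, 0.0958]
eef_rot: [[-0.002, 0.774, -0.634], [-0.0, -0.634, -0.774], [-1.0, -0.001, 0.001]]
ft_force: [-0.0, 0.5, -0.5]
gripper_width: 0.045
lin mm [25.8 -1.9 -1.8] dr [0.1 0.1 0.1] det 1.0
```

```bash

python3 -m pendant '[{"linear":[0.013,-0.002,-0.001],"dr":[0,0,0],"fingers":0.045},{"linear":[0.025,-0.002,-0.001],"dr":[0,0,0],"fingers":0.040},{"linear":[0.025,-0.002,-0.001],"dr":[0,0,0],"fingers":0.036}]'
python3 -c "
from h import *;go(han(0),.07,-39.4)
s=arm.camera('side')
f=lambda c,x0,y0,x1,y1:cv2.resize(c['img'][y0:y1,x0:x1],(400,400))
cv2.imwrite('pics/a9.png',f(s,180,90,300,210))"
```

```text
time: 13.82
tcp_pos: [0.6119, 0.034, 0.0705]
eef_rot: [[-0.004, 0.774, -0.634], [-0.001, -0.634, -0.774], [-1.0, -0.003, 0.003]]
ft_force: [0.6, 0.9, 1.1]
gripper_width: 0.0362
lin mm [ 0.5  0.8 -1.5] dr [0.1 0.2 0.1] det 1.0
```

View pics/a9.png

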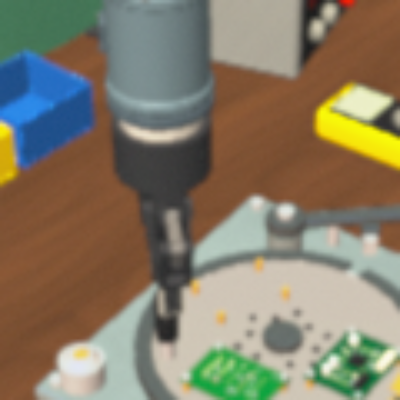

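```bash

python3 -m pendant '[{"linear":[0,-0.010,0.0005],"dr":[-5.7,0,0],"fingers":0.036},{"linear":[0,-0.0199,0.002],"dr":[-11.5,0,0],"fingers":0.036},{"linear":[0,-0.0296,0.0045],"dr":[-17.2,0,0],"fingers":0.036},{"linear":[0,-0.0389,0.0079],"dr":[-22.9,0,0],"fingers":0.036},{"linear":[0,-0.0479,0.0122],"dr":[-28.6,0,0],"fingers":0.036}]'
python3 -c "
from h import *;go(han(.5),.07,-39.4+28.6);print(arm.observe()['q'])
s=arm.camera('side')
f=lambda c,x0,y0,x1,y1:cv2.resize(c['img'][y0:y1,x0:x1],(400,400))
cv2.imwrite('pics/a10.png',f(s,180,90,340,250))"
```

```text
time: 14.5
tcp_pos: [0.5701, 0.0545, 0.0728]
eef_rot: [[0.003, 0.983, -0.183], [-0.001, -0.183, -0.983], [-1.0, 0.003, 0.0]]
ft_force: [4.7, -1.6, -3.2]
gripper_width: 0.036
lin mm [ 2.8 -1.7 -0.8] dr [ 0.2  0.  -0.2] det 1.0
[-0.4719437   0.59434828  0.39968995  1.85715234 -0.32302276  0.75130768
 -0.08039056]
```

View pics/a10.png

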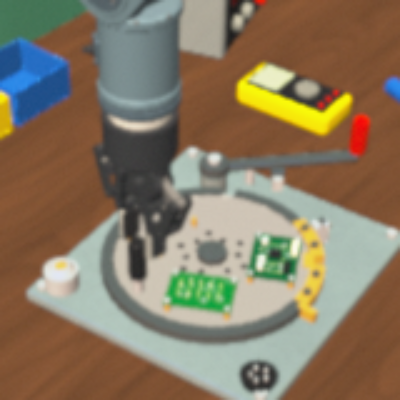

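The table turns freely, and the handle is held between the fingers at (138,258). On it goes.

```bash

python3 -m pendant '[{"linear":[0.001,-0.010,0.0005],"dr":[-5.7,0,0],"fingers":0.036},{"linear":[0.001,-0.0199,0.002],"dr":[-11.5,0,0],"fingers":0.036},{"linear":[0.001,-0.0296,0.0045],"dr":[-17.2,0,0],"fingers":0.036},{"linear":[0.001,-0.0389,0.0079],"dr":[-22.9,0,0],"fingers":0.036},{"linear":[0.001,-0.0479,0.0122],"dr":[-28.6,0,0],"fingers":0.036}]'
python3 -c "
from h import *;go(han(1.0),.07,-39.4+57.3);print(arm.observe()['q'])"
```

```text
time: 15.18
tcp_pos: [0.5216, 0.0524, 0.0724]
eef_rot: [[0.004, 0.951, 0.308], [0.001, 0.308, -0.951], [-1.0, 0.004, 0.001]]
ft_force: [4.3, 0.4, 1.0]
gripper_width: 0.0361
lin mm [ 2.4 -2.3 -0.8] dr [ 0.1  0.  -0.2] det 1.0
[-0.39929495  0.50876196  0.27173512  1.97763874 -0.21003025  0.67775762
  0.31693183]
```

```bash

python3 -m pendant '[{"linear":[0.001,-0.007,0.0002],"dr":[-4,0,0],"fingers":0.036},{"linear":[0.001,-0.014,0.001],"dr":[-8,0,0],"fingers":0.036},{"linear":[0.001,-0.020,0.002],"dr":[-11.5,0,0],"fingers":0.036},{"linear":[0.001,-0.0247,0.0031],"dr":[-14.3,0,0],"fingers":0.036}]'
python3 -c "
from h import *;go(han(1.25),.07,-39.4+71.6)
t=arm.camera('top');s=arm.camera('side')
f=lambda c,x0,y0,x1,y1:cv2.resize(c['img'][y0:y1,x0:x1],(400,400))
cv2.imwrite('pics/a11.png',np.hstack([f(t,215,125,335,245),f(s,190,110,340,260)]))"
```

```text
time: 15.68
tcp_pos: [0.4987, 0.0421, 0.0713]
eef_rot: [[0.003, 0.846, 0.533], [0.001, 0.533, -0.846], [-1.0, 0.003, 0.001]]
ft_force: [3.8, 2.6, 2.7]
gripper_width: 0.0359
lin mm [ 1.3 -1.8 -1. ] dr [-0.   0.  -0.2] det 1.0
```

View pics/a11.png

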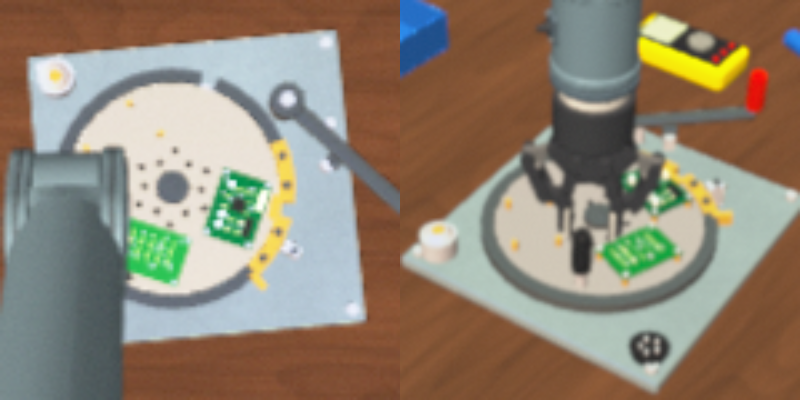

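Table at about 1.15. The ear, at (262,282) in the crop, is about 10–14° short of the stop block at (290,248). Small feeling steps from here.

```bash

python3 -m pendant '[{"linear":[0.001,-0.004,0],"dr":[-2.3,0,0],"fingers":0.036},{"linear":[0.001,-0.008,0.0003],"dr":[-4.6,0,0],"fingers":0.036}]' | egrep 'tcp|ft'
python3 -m pendant '[{"linear":[0.0,-0.003,0],"dr":[-1.7,0,0],"fingers":0.036},{"linear":[0.0,-0.005,0.0001],"dr":[-2.9,0,0],"fingers":0.036}]'| egrep 'tcp|ft'
python3 -m pendant '[{"linear":[0.0,-0.002,0],"dr":[-1.1,0,0],"fingers":0.036},{"linear":[0.0,-0.004,0.0001],"dr":[-2.3,0,0],"fingers":0.036}]'| egrep 'tcp|ft'
python3 -c "
from h import *
p=arm.observe()['tcp_pos'][:2]-O;print(np.degrees(0)+np.arctan2(p[1],p[0])-yaw-np.pi/4,np.linalg.norm(p))"
```

```text
tcp_pos: [0.4901, 0.037, 0.0692]
ft_force: [3.7, 1.1, 2.9]
tcp_pos: [0.4851, 0.0335, 0.0689]
ft_force: [2.6, 2.0, 1.9]
tcp_pos: [0.4823, 0.031, 0.0689]
ft_force: [3.6, 2.6, 2.3]
1.4299683349260848 0.10000854108846724
```

```bash
cat >> h.py <<'E'
def ta():
    s=arm.observe();p=s['tcp_pos'][:2]-O;print('tool angle',round(np.arctan2(p[1],p[0])-yaw-np.pi/4,4),'F',np.round(s['ft_force'],1))
E
python3 -m pendant '[{"linear":[0.0,-0.002,0],"dr":[-1.1,0,0],"fingers":0.036},{"linear":[0.0,-0.003,0],"dr":[-1.7,0,0],"fingers":0.036}]'| egrep 'tcp|ft'
python3 -m pendant '[{"linear":[0.0,-0.002,0],"dr":[-1.1,0,0],"fingers":0.036},{"linear":[0.0,-0.003,0],"dr":[-1.7,0,0],"fingers":0.036}]'| egrep 'tcp|ft'
python3 -c "
from h import *
ta();t=arm.camera('top');s=arm.camera('side')
f=lambda c,x0,y0,x1,y1:cv2.resize(c['img'][y0:y1,x0:x1],(400,400),interpolation=cv2.INTER_CUBIC)
cv2.imwrite('pics/a12.png',np.hstack([f(t,270,160,330,220),f(s,270,140,340,210)]))"
```

```text
tcp_pos: [0.4799, 0.029, 0.0689]
ft_force: [2.9, 1.4, 2.6]
tcp_pos: [0.4778, 0.027, 0.0689]
ft_force: [2.4, 1.9, 1.4]
tool angle 1.4909 F [2.4 1.9 1.4]
```

View pics/a12.png

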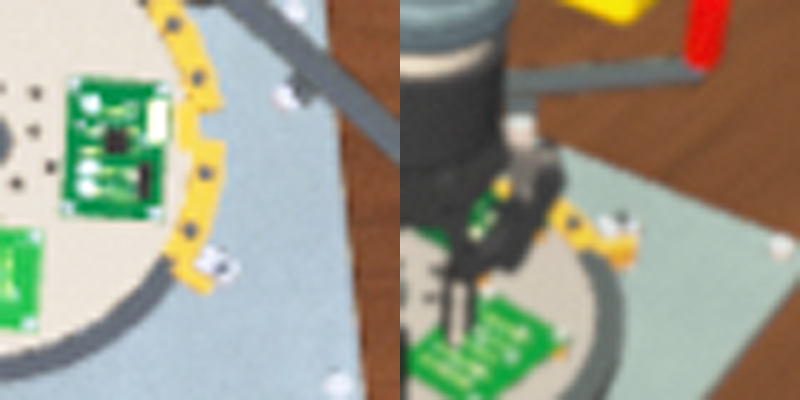

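The brass ear is nearly on the block, at (205,275) in the crop. 2 mm steps now.

```bash

for i in 1 ; do python3 -m pendant '[{"linear":[0.0,-0.002,0],"dr":[-1.1,0,0],"fingers":0.036},{"linear":[0.0,-0.002,0],"dr":[-1.1,0,0],"fingers":0.036}]'| egrep 'tcp|ft'; done
python3 -m pendant '[{"linear":[0.0,-0.002,0],"dr":[-1.1,0,0],"fingers":0.036},{"linear":[0.0,-0.002,0],"dr":[-1.1,0,0],"fingers":0.036}]'| egrep 'tcp|ft'
python3 -c "
from h import *
ta()"
```

```text
tcp_pos: [0.4765, 0.0257, 0.0689]
ft_force: [3.2, 2.4, 1.1]
tcp_pos: [0.4765, 0.0253, 0.0691]
ft_force: [6.4, 5.4, -1.7]
tool angle 1.5116 F [ 6.4  5.4 -1.7]
```

```bash

python3 -m pendant '[{"linear":[0.0,-0.001,0],"dr":[0,0,0],"fingers":0.036},{"linear":[0.0,-0.001,0],"dr":[0,0,0],"fingers":0.036}]'| egrep 'tcp|ft'
python3 -c "
from h import *
ta()"
```

```text
tcp_pos: [0.4764, 0.0252, 0.0692]
ft_force: [7.4, 7.3, -2.8]
tool angle 1.5127 F [ 7.4  7.3 -2.8]
```

Stop confirmed: force rises to about 10 N with no motion, and the table is at about 1.437. I back off to the centre of the handle and lift.

```bash

python3 -m pendant '[{"linear":[0.0,0.004,0],"dr":[0,0,0],"fingers":0.036},{"linear":[0.0,0.009,0],"dr":[0,0,0],"fingers":0.036},{"linear":[0.0,0.010,0],"dr":[0,0,0],"fingers":0.045}]'| egrep 'tcp|ft'
python3 -m pendant '[{"linear":[-0.03,0,0],"dr":[0,0,0],"fingers":0.045},{"linear":[-0.06,0,0],"dr":[0,0,0],"fingers":0.045},{"linear":[-0.1,0,0],"dr":[0,0,0],"fingers":0.045}]'
python3 -c "
from h import *
go(lev(.56),.17,-42.2); go([.45,-.12],.17,0);print(arm.observe()['q'])
t=arm.camera('top');s=arm.camera('side')
f=lambda c,x0,y0,x1,y1:cv2.resize(c['img'][y0:y1,x0:x1],(400,400),interpolation=cv2.INTER_CUBIC)
cv2.imwrite('pics/a13.png',np.hstack([f(t,270,160,330,220),f(s,190,110,340,260)]))"
```

```text
tcp_pos: [0.4806, 0.0305, 0.0686]
ft_force: [-0.5, -1.1, -0.2]
time: 18.62
tcp_pos: [0.4802, 0.0303, 0.1692]
eef_rot: [[-0.005, 0.675, 0.738], [-0.001, 0.738, -0.675], [-1.0, -0.004, -0.003]]
ft_force: [0.6, -0.4, 0.5]
gripper_width: 0.0449
lin mm [  -0.6 -215.7  250.2] dr [89.8  0.1  0.3] det 1.0
lin mm [  -0.5 -131.3   79.2] dr [47.6 -0.   0.3] det 1.0
[-0.29972735  0.28565172  0.16919646  2.00171621 -0.06159386  0.86416208
  0.73298173]
```

View pics/a13.png

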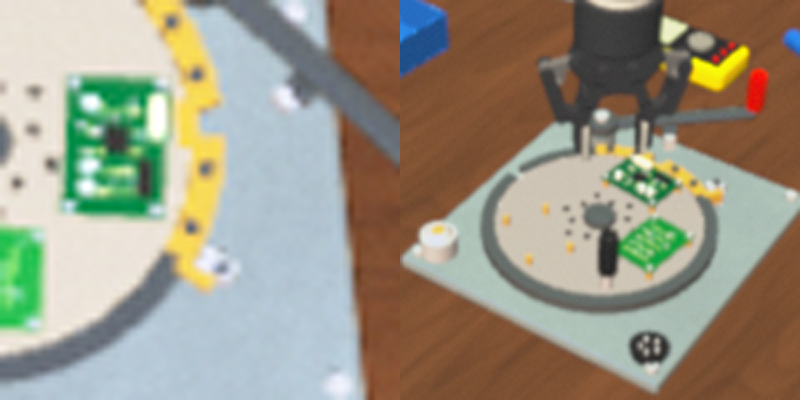

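The ear rests on the block and the handle stands free. Now I go to the red grip, turning the gripper 90° on the way.

```bash

python3 -m pendant '[{"linear":[0,-0.024,0.028],"dr":[10,0,0],"fingers":0.045},{"linear":[0,-0.048,0.056],"dr":[20,0,0],"fingers":0.045},{"linear":[0,-0.072,0.084],"dr":[30,0,0],"fingers":0.045},{"linear":[0,-0.096,0.112],"dr":[40,0,0],"fingers":0.045},{"linear":[0,-0.12,0.14],"dr":[50,0,0],"fingers":0.045}]'
python3 -c "
from h import *
go(lev(.56),.17,-42.2);print(arm.observe()['q'])"
```

```text
time: 19.35
tcp_pos: [0.503, -0.1535, 0.1682]
eef_rot: [[-0.004, 0.999, -0.048], [-0.0, -0.048, -0.999], [-1.0, -0.004, 0.001]]
ft_force: [1.2, 0.1, 0.2]
gripper_width: 0.0451
lin mm [ -1.8  23.1 143.3] dr [39.4  0.1  0.2] det 1.0
[-0.12154431  0.37835316  0.41593648  1.90716992 -0.19017195  0.89812104
  0.33945014]
```

```bash

python3 -m pendant '[{"linear":[0,0.006,0.036],"dr":[10,0,0],"fingers":0.045},{"linear":[0,0.012,0.072],"dr":[20,0,0],"fingers":0.045},{"linear":[0,0.018,0.108],"dr":[30,0,0],"fingers":0.045},{"linear":[0,0.023,0.143],"dr":[39.4,0,0],"fingers":0.045},{"linear":[0,0.023,0.143],"dr":[39.4,0,0],"fingers":0.045}]'
python3 -m pendant '[{"linear":[0,0,0],"dr":[0,0,0],"fingers":0.045}]'
python3 -c "
from h import *
t=arm.camera('top');s=arm.camera('side')
b=blob(s,'red',(300,120,360,175)); print(b)
d=[np.linalg.norm(proj(s,np.r_[lev(x),.088])-b[0]) for x in np.arange(0,.7,.01)]; print(np.argmin(d)*.01,min(d))
go(lev(.55),.07,-42.2);print(arm.observe()['q'])
f=lambda c,x0,y0,x1,y1:cv2.resize(c['img'][y0:y1,x0:x1],(400,400),interpolation=cv2.INTER_CUBIC)
cv2.imwrite('pics/a14.png',np.hstack([f(t,270,150,370,250),f(s,270,90,390,210)]))"
```

```text
time: 19.98
tcp_pos: [0.5191, -0.2993, 0.1683]
eef_rot: [[-0.004, 0.742, -0.671], [-0.003, -0.671, -0.742], [-1.0, -0.001, 0.005]]
ft_force: [-0.3, -0.3, -0.0]
gripper_width: 0.0453
time: 20.1
tcp_pos: [0.5202, -0.2951, 0.1682]
eef_rot: [[-0.004, 0.746, -0.666], [0.001, -0.666, -0.746], [-1.0, -0.003, 0.002]]
ft_force: [-0.4, 0.8, 0.1]
gripper_width: 0.0447
(array([323.31707317, 143.38211382]), np.int32(123), (np.int32(319), np.int32(135), np.int32(9), np.int32(18)))
0.54 0.2127434142806745
lin mm [98.5 -0.6  3.4] dr [0.5 0.1 0.2] det 1.0
[ 0.02048044  0.53300375  0.58280068  1.72824199 -0.34105844  0.98628439
  0.00348968]
```

View pics/a14.png

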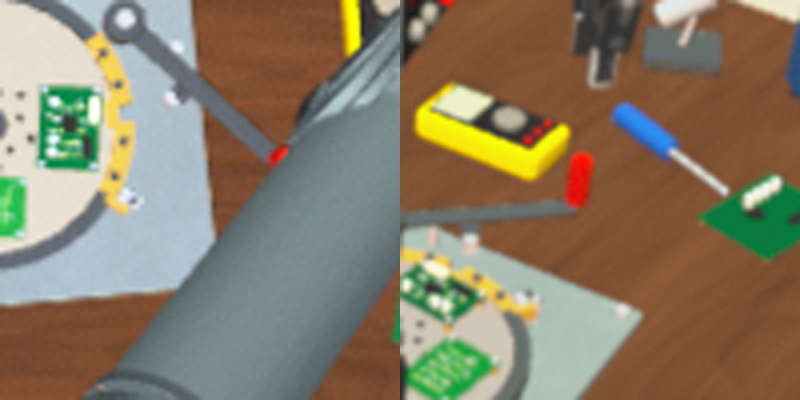

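The lever is unmoved, with the fingers over it. Descending.

```bash

python3 -m pendant '[{"linear":[0.02,0,0.003],"dr":[0.5,0,0],"fingers":0.045},{"linear":[0.045,0,0.003],"dr":[0.5,0,0],"fingers":0.045},{"linear":[0.045,0,0.003],"dr":[0.5,0,0],"fingers":0.045}]'
python3 -c "
from h import *
go(lev(.545),.07,-42.2)"
```

```text
time: 20.58
tcp_pos: [0.5176, -0.2963, 0.1225]
eef_rot: [[-0.005, 0.74, -0.672], [0.002, -0.672, -0.741], [-1.0, -0.005, 0.002]]
ft_force: [0.0, 0.1, 0.1]
gripper_width: 0.0452
lin mm [52.5 -0.3 -0.1] dr [-0.   0.1  0.3] det 1.0
```

```bash

python3 -m pendant '[{"linear":[0.017,0,0],"dr":[0,0,0],"fingers":0.045},{"linear":[0.034,0,0],"dr":[0,0,0],"fingers":0.045}]' | egrep 'ft|tcp'
python3 -m pendant '[{"linear":[0.010,0,0],"dr":[0,0,0],"fingers":0.045},{"linear":[0.018,0,0],"dr":[0,0,0],"fingers":0.040},{"linear":[0.018,0,0],"dr":[0,0,0],"fingers":0.038}]'
python3 -c "
from h import *
go(lev(.545),.07,-42.2)
s=arm.camera('side')
f=lambda c,x0,y0,x1,y1:cv2.resize(c['img'][y0:y1,x0:x1],(400,400),interpolation=cv2.INTER_CUBIC)
cv2.imwrite('pics/a15.png',f(s,270,90,390,210))"
```

```text
tcp_pos: [0.5192, -0.2982, 0.0896]
ft_force: [-0.3, -0.2, -1.0]
time: 21.2
tcp_pos: [0.5183, -0.2982, 0.0715]
eef_rot: [[-0.003, 0.739, -0.673], [-0.0, -0.673, -0.739], [-1.0, -0.002, 0.002]]
ft_force: [0.0, -0.1, 0.5]
gripper_width: 0.0382
lin mm [ 1.5 -2.4 -1. ] dr [-0.1  0.1  0.1] det 1.0
```

View pics/a15.png

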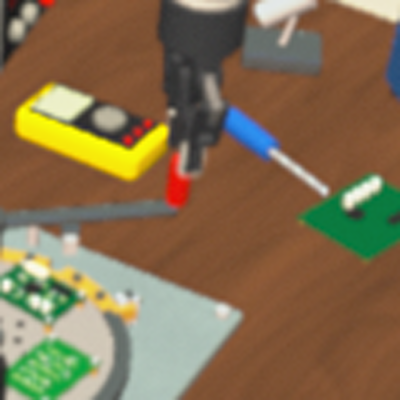

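```bash

python3 -m pendant '[{"linear":[0.001,-0.009,0],"dr":[3,0,0],"fingers":0.038},{"linear":[0.001,-0.018,-0.001],"dr":[6,0,0],"fingers":0.038},{"linear":[0.001,-0.027,-0.002],"dr":[8.5,0,0],"fingers":0.038},{"linear":[0.001,-0.036,-0.0036],"dr":[11.5,0,0],"fingers":0.038}]'
python3 -c "
from h import *
go(lev(.36),.07,-74.3+20.6)"
python3 -m pendant '[{"linear":[0,-0.009,0],"dr":[3,0,0],"fingers":0.038},{"linear":[0,-0.018,-0.001],"dr":[6,0,0],"fingers":0.038},{"linear":[0,-0.025,-0.0018],"dr":[8,0,0],"fingers":0.038}]'
python3 -c "
from h import *
go(lev(.2),.07,-62.8)"
```

```text
time: 21.75
tcp_pos: [0.4948, -0.2723, 0.0718]
eef_rot: [[-0.0, 0.588, -0.809], [-0.002, -0.809, -0.588], [-1.0, 0.001, 0.002]]
ft_force: [1.2, -1.6, -1.0]
gripper_width: 0.038
lin mm [ 1.8 -1.4 -0.9] dr [-0.3  0.1 -0.1] det 1.0
time: 22.12
tcp_pos: [0.4814, -0.2507, 0.0717]
eef_rot: [[-0.001, 0.471, -0.882], [-0.002, -0.882, -0.471], [-1.0, 0.001, 0.001]]
ft_force: [0.3, -1.7, 0.0]
gripper_width: 0.0383
lin mm [ 1.7 -5.4 -0.5] dr [ 0.9  0.1 -0.1] det 1.0
```

```bash
cat >> h.py <<'E'
def la():
    s=arm.observe();p=s['tcp_pos'][:2]-PV;a=(np.arctan2(p[1],p[0])-yaw-np.arctan2(-.032,-.18)+np.pi)%(2*np.pi)-np.pi
    y=s['eef_rot'][:,1]@s['ft_force'];print('tool f',round(a,4),'r',round(np.linalg.norm(p),4),'Fy(tool)',round(float(y),1),'F',np.round(s['ft_force'],1))
E
python3 -m pendant '[{"linear":[0.001,-0.004,0],"dr":[1.2,0,0],"fingers":0.038},{"linear":[0.001,-0.008,-0.0002],"dr":[2.4,0,0],"fingers":0.038}]'|egrep gri
python3 -c "
from h import *;la()"
python3 -m pendant '[{"linear":[0,-0.004,0],"dr":[1.2,0,0],"fingers":0.038},{"linear":[0,-0.006,-0.0001],"dr":[1.8,0,0],"fingers":0.038}]'|egrep gri
python3 -c "
from h import *;la()"
python3 -m pendant '[{"linear":[0,-0.003,0],"dr":[1,0,0],"fingers":0.038},{"linear":[0,-0.004,0],"dr":[1.3,0,0],"fingers":0.038}]'|egrep gri
python3 -c "
from h import *;la()"
python3 -m pendant '[{"linear":[0,-0.003,0],"dr":[1,0,0],"fingers":0.038},{"linear":[0,-0.004,0],"dr":[1.3,0,0],"fingers":0.038}]'|egrep gri
python3 -c "
from h import *;la()"
```

```text
gripper_width: 0.0384
tool f 0.1838 r 0.1831 Fy(tool) 0.5 F [ 0.8 -0.2  1.1]
gripper_width: 0.038
tool f 0.1485 r 0.1832 Fy(tool) 1.2 F [ 0.4 -1.2  0.5]
gripper_width: 0.0381
tool f 0.1268 r 0.1832 Fy(tool) 1.5 F [ 0.6 -1.3  1.3]
gripper_width: 0.0381
tool f 0.1047 r 0.1833 Fy(tool) 1.1 F [ 1.  -0.8  0.1]
```

```bash

python3 -m pendant '[{"linear":[0,-0.002,0],"dr":[0.6,0,0],"fingers":0.038},{"linear":[0,-0.003,0],"dr":[1,0,0],"fingers":0.038}]'|egrep gri
python3 -c "
from h import *;la()"
python3 -m pendant '[{"linear":[0,-0.002,0],"dr":[0.6,0,0],"fingers":0.038},{"linear":[0,-0.003,0],"dr":[1,0,0],"fingers":0.038}]'|egrep gri
python3 -c "
from h import *;la()"
```

```text
gripper_width: 0.038
tool f 0.0889 r 0.1833 Fy(tool) 1.4 F [ 1.4 -1.   0.8]
gripper_width: 0.038
tool f 0.0723 r 0.1833 Fy(tool) 1.1 F [ 0.4 -1.   1.1]
```

```bash

python3 -m pendant '[{"linear":[0,-0.002,0],"dr":[0.6,0,0],"fingers":0.038},{"linear":[0,-0.003,0],"dr":[1,0,0],"fingers":0.038}]'|egrep gri
python3 -c "
from h import *;la()
t=arm.camera('top');s=arm.camera('side')
f=lambda c,x0,y0,x1,y1:cv2.resize(c['img'][y0:y1,x0:x1],(400,400),interpolation=cv2.INTER_CUBIC)
cv2.imwrite('pics/a16.png',np.hstack([f(t,270,150,340,220),f(s,250,110,350,210)]))"
```

```text
gripper_width: 0.0383
tool f 0.0563 r 0.1834 Fy(tool) 1.2 F [ 0.8 -1.  -0.4]
```

View pics/a16.png

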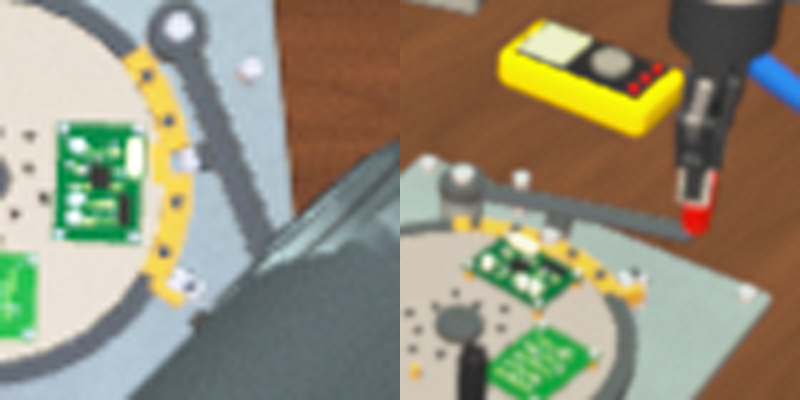

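The pawl is going into the notch, at (183,160) in the crop, and the lever is past the 0.14 ring height. Still only about 1 N. Continuing.

```bash

python3 -m pendant '[{"linear":[0,-0.002,0],"dr":[0.6,0,0],"fingers":0.038},{"linear":[0,-0.004,0],"dr":[1.3,0,0],"fingers":0.038}]'|egrep gri
python3 -c "
from h import *;la()"
python3 -m pendant '[{"linear":[0,-0.002,0],"dr":[0.6,0,0],"fingers":0.038},{"linear":[0,-0.004,0],"dr":[1.3,0,0],"fingers":0.038}]'|egrep gri
python3 -c "
from h import *;la()"
python3 -m pendant '[{"linear":[0,-0.002,0],"dr":[0.6,0,0],"fingers":0.038},{"linear":[0,-0.003,0],"dr":[1,0,0],"fingers":0.038}]'|egrep gri
python3 -c "
from h import *;la()"
python3 -m pendant '[{"linear":[0,-0.002,0],"dr":[0.6,0,0],"fingers":0.038},{"linear":[0,-0.003,0],"dr":[1,0,0],"fingers":0.038}]'|egrep gri
python3 -c "
from h import *;la()"
```

```text
gripper_width: 0.038
tool f 0.0348 r 0.1834 Fy(tool) 0.7 F [-0.1 -0.8 -0.2]
gripper_width: 0.038
tool f 0.0125 r 0.1834 Fy(tool) 1.5 F [ 1.  -1.2  0.1]
gripper_width: 0.038
tool f -0.0039 r 0.1834 Fy(tool) 1.3 F [-0.  -1.3 -0.1]
gripper_width: 0.0382
tool f -0.0203 r 0.1834 Fy(tool) 1.1 F [ 0.5 -1.  -0.2]
```

```bash

python3 -m pendant '[{"linear":[0,-0.002,0],"dr":[0.6,0,0],"fingers":0.038},{"linear":[0,-0.002,0],"dr":[0.6,0,0],"fingers":0.038}]'|egrep gri
python3 -c "
from h import *;la()"
python3 -m pendant '[{"linear":[0,-0.002,0],"dr":[0.6,0,0],"fingers":0.038},{"linear":[0,-0.002,0],"dr":[0.6,0,0],"fingers":0.038}]'|egrep gri
python3 -c "
from h import *;la()"
python3 -m pendant '[{"linear":[0,-0.002,0],"dr":[0.6,0,0],"fingers":0.038},{"linear":[0,-0.002,0],"dr":[0.6,0,0],"fingers":0.038}]'|egrep gri
python3 -c "
from h import *;la()"
```

```text
gripper_width: 0.0382
tool f -0.0322 r 0.1834 Fy(tool) 0.7 F [ 0.3 -0.7 -0.3]
gripper_width: 0.0378
tool f -0.0426 r 0.1834 Fy(tool) 0.6 F [ 1.1 -0.4 -0.2]
gripper_width: 0.038
tool f -0.0483 r 0.1833 Fy(tool) 3.6 F [ 1.5 -3.4 -1.3]
```

```bash

python3 -m pendant '[{"linear":[0,-0.002,0],"dr":[0,0,0],"fingers":0.038},{"linear":[0,-0.002,0],"dr":[0,0,0],"fingers":0.038}]'|egrep gri
python3 -c "
from h import *;la()"
```

```text
gripper_width: 0.0383
tool f -0.0509 r 0.1833 Fy(tool) 7.4 F [ 2.1 -7.1 -5.5]
```

The lever bottoms in the notch at the home angle, with the force rising to 7 N and no further motion. I release, lift and check.

```bash

python3 -m pendant '[{"linear":[0,0.004,0],"dr":[0,0,0],"fingers":0.038},{"linear":[0,0.010,0],"dr":[0,0,0],"fingers":0.042},{"linear":[0,0.010,0],"dr":[0,0,0],"fingers":0.045}]'|egrep 'tcp|ft'
python3 -m pendant '[{"linear":[-0.03,0,0],"dr":[0,0,0],"fingers":0.045},{"linear":[-0.06,0,0],"dr":[0,0,0],"fingers":0.045},{"linear":[-0.1,0,0],"dr":[0,0,0],"fingers":0.045}]'
python3 -m pendant '[{"linear":[-0.03,0.04,0.02],"dr":[0,0,0],"fingers":0.045},{"linear":[-0.05,0.09,0.04],"dr":[0,0,0],"fingers":0.045},{"linear":[-0.05,0.13,0.06],"dr":[0,0,0],"fingers":0.045},{"linear":[-0.05,0.13,0.06],"dr":[0,0,0],"fingers":0.045}]'
python3 -c "
from h import *
t=arm.camera('top');s=arm.camera('side')
cv2.imwrite('pics/e0.png',s['img'])
for c,w in((s,(310,145,335,180)),(t,(300,190,330,220))):
  try:
    b=blob(c,'red',w); print(b)
    r=np.arange(-.1,.7,.005);d=[np.linalg.norm(proj(c,np.r_[lev(x),.088])-b[0]) for x in r]; print(r[np.argmin(d)],min(d))
  except Exception as e: print(e)
f=lambda c,x0,y0,x1,y1:cv2.resize(c['img'][y0:y1,x0:x1],(400,400),interpolation=cv2.INTER_CUBIC)
cv2.imwrite('pics/a17.png',np.hstack([f(t,215,125,335,245),f(s,190,110,340,260)]))"
```

```text
tcp_pos: [0.4649, -0.2104, 0.0701]
ft_force: [-0.3, 0.2, 0.2]
time: 26.72
tcp_pos: [0.4644, -0.2095, 0.1705]
eef_rot: [[-0.004, 0.208, -0.978], [0.001, -0.978, -0.208], [-1.0, -0.001, 0.004]]
ft_force: [0.9, 0.2, -0.2]
gripper_width: 0.0449
time: 27.22
tcp_pos: [0.4314, -0.3534, 0.2207]
eef_rot: [[-0.002, 0.201, -0.98], [-0.002, -0.98, -0.201], [-1.0, 0.002, 0.003]]
ft_force: [-0.2, 0.9, 0.0]
gripper_width: 0.0449
(array([322.77777778, 163.25185185]), np.int32(135), (np.int32(318), np.int32(155), np.int32(10), np.int32(18)))
-0.01499999999999993 0.37787838204667307
(array([315.70588235, 204.5       ]), np.int32(34), (np.int32(313), np.int32(202), np.int32(7), np.int32(6)))
-0.004999999999999921 0.042462003822802886
```

View pics/a17.png

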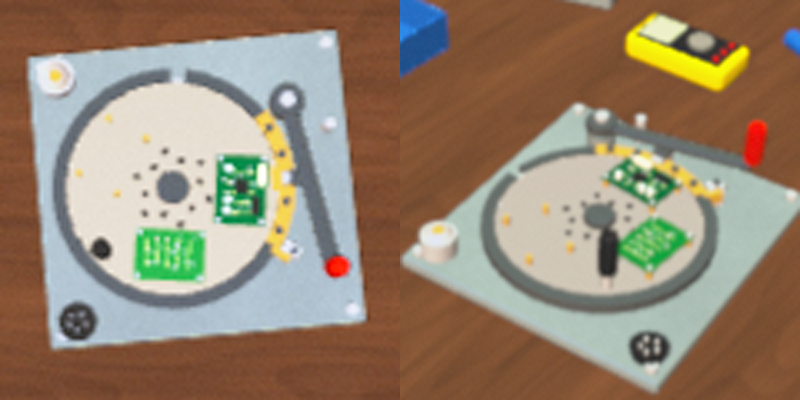

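View pics/e0.png

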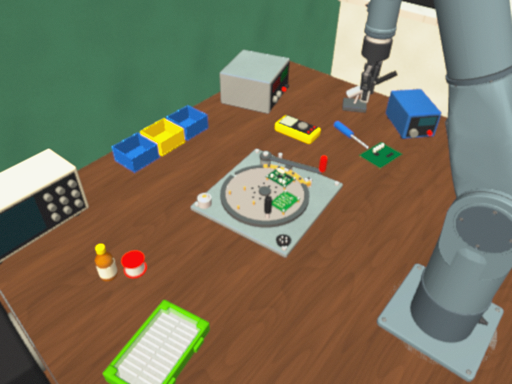

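The red grip is back on its starting pixels, (322.8,163.2) side and (315.7,204.5) top. That puts the lever at 0. The pawl is in the second notch, the bystanders sit where they were, and the arm is clear and at rest.

```bash
python3 -c "
from h import *
t=arm.camera('top');s=arm.camera('side')
a=blob(t,'black',(238,190,252,207));b=blob(s,'black',(260,190,275,216));X,r=tri(t,a[0],s,b[0]);p=X[:2]-O
print(X,r,np.arctan2(p[1],p[0])-yaw-np.pi/4)
o=arm.observe();print(o['time'],abs(o['joint_velocities']).max(),o['ft_force'])
arm.finish_job()"
```

```text
[0.48196377 0.03138213 0.08555655] [np.float64(0.07995908374979648), np.float64(0.09815535370488651)] 1.4301982016478654
27.425 0.011417109863118134 [-0.09512486  0.14424188 -0.43189062]
the job is handed in; nothing more can be done
```

The table is locked at the second station and the job is handed in at about 27 s of the 67 s allowed.

- **Lever out:** I swung it out to its stop, felt at about 11 N at the grip.
- **Table round:** I turned it anticlockwise to its stop, felt at about 10 N at the handle.
- **Lever home:** I swung it back into the second notch, with about 1 N on the way in and about 7 N at the bottom. Everything is let go and the arm is clear.

**Last checks:**
- The turntable measures about 1.43 rad from the cameras; feel at the stop gave about 1.44.
- The lever is on its starting pixels, within about 0.015 rad of home in both views.
- The wrist force reads about zero, and nothing on the bench appears to have moved.

**One mistake on the way:** over the black handle I turned the gripper the wrong way into the last joint's limit, and the arm dropped to about 90 mm above the bench over the turntable. Neither the force reading nor the pictures showed any contact. I lifted, unwound the turn and carried on.

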